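Slide a stone coaster over the board's edge for pick-up

TASK

The square stone coaster lies flat on the chopping board, where nobody can get a finger under it. Without picking it up, push it with the fingertips along the board until 3 cm of it sticks out over the board's long edge nearest the robot, with the coaster square to that edge, lying flat and still, and then move the hand clear. Do not move the round coaster or the cup standing on it, and leave the mug, the salt shaker and the tins where they are.

Things in the scene. Friction and masses are not known exactly. Their poses are not given: they have to be found in the camera images.
- board: Wooden chopping board in front of the robot with the two coasters on it (not the empty board at the far left), 190 (its x) x 300 mm (its y), flat top 21.5 mm above the worktop; fixed, it does not move. Origin: centre of its underside. Its -x points toward the robot, give or take 0.3 rad: the long edge nearest the robot is x = -95 mm in its frame.
- square_coaster: Pale square stone coaster, plain, 100 x 100 mm and 8 mm thick, about 0.13 to 0.25 kg, lying loose on one half of the board (left or right), turned up to 0.4 rad against the board. Origin: centre of its underside; z up, x and y square to its sides.
- round_coaster: Round coaster of the same stone, 90 mm across and 8 mm thick, on the other half of the board, with a cup standing on it. Not to be moved. Its centre is at least 125 mm from the square coaster's centre at the start. Origin: centre of its underside.
- cup: Small cream cup, 52 mm across and 60 mm tall, standing on the round coaster. Not to be moved. Origin: centre of its underside.
- shaker: Salt shaker, 44 mm across and 90 mm tall, upright on the worktop to the left of this board. Not to be moved. Origin: centre of its underside.
- flat_tin: Flat food tin, 86 mm across and 40 mm tall, on the worktop to the right of the board. Not to be moved. Origin: centre of its underside.
- mug_counter_blue: Blue mug with a handle, 80 x 109 mm and 90 mm tall, on the worktop far to the left. Not to be moved. Origin: at its underside, near its middle.
Not all that is in view belongs to the job. Leave any turquoise look-alike of the square_coaster alone.

How it is judged:
At the end, for the whole second after the job is handed in: Square coaster flat and still on the board, 30 mm (within 8 mm) of it past the long edge nearest the robot, square to it within 0.12 rad, its centre within 110 mm of the board's middle along the edge; round coaster moved under 12 mm, cup upright and moved under 15 mm (x of square_coaster in the frame of board between -0.083 and -0.067 m and y of square_coaster in the frame of board between -0.11 and 0.11 m and z of square_coaster in the frame of board between 0.018 and 0.024 m and angle between square_coaster's own z axis and vertical below 0.05 rad and (angle between the x axis of square_coaster and the x axis of board, either way round below 0.12 rad or angle between the y axis of square_coaster and the x axis of board, either way round below 0.12 rad) and linear speed of square_coaster below 0.01 m/s and angular speed of square_coaster below 0.1 rad/s and distance of round_coaster from where it was at the start of the episode below 0.012 m and distance of cup from where it was at the start of the episode below 0.015 m and angle between cup's own z axis and vertical below 0.1 rad); the robot touches nothing.
It fails at once if the square coaster is lifted off the board, by more than about 8 mm (z of square_coaster in the frame of board above 0.029 m).
It fails at once if the square coaster is tipped up or tips over the edge (angle between square_coaster's own z axis and vertical above 0.15 rad).
It fails at once if the round coaster is moved by more than 12 mm (distance of round_coaster from where it was at the start of the episode above 0.012 m).
It fails at once if the cup is moved by more than 15 mm or tipped (distance of cup from where it was at the start of the episode above 0.015 m or angle between cup's own z axis and vertical above 0.3 rad).
It fails at once if the salt shaker, the flat tin or the blue mug is moved by more than 20 mm (distance of any of shaker, flat_tin, mug_counter_blue from where it was at the start of the episode above 0.02 m).
It also fails if it takes over 34 s, if anything falls off the work surface, if the arm or the gripper's body presses on something with over 40 N, if the wrist force passes 120 N, or if a joint passes its speed limit or range.

ROBOT

A 7-joint arm with a two-finger parallel gripper is mounted at the origin on a cart in front of the work surface, level with it; the furniture and walls round the work are solid. World frame = base frame: x ahead of the robot, y to its left, z up, the work surface at z = 0. Lengths are in m, angles in rad, forces in N, time in s.
With the tool pointing down it reaches from about 0.4 to 0.875 m from the base axis. Payload 19.3 kg.
Tool frame: the origin (TCP) lies at the very end of the fingers, on their centre line; the grasp point (between the pads) lies 19 mm behind it; z points along the fingers, y is the line along which they close (so a half turn about z gives the same grasp; the last joint's range is limited). The gripper opens to 85 mm and grips with 20 to 120 N. Pads are 22 mm wide; open, the fingers measure 114 mm over their backs; the gripper's body (76 mm by 85 mm) begins 54 mm behind the grasp point. The pads swing forward as they close: fully open they stand 13 mm farther back than shut.
Start: joints at [-1.217, 0.521, -0.036, 1.599, 0.021, 1.021, -0.113], TCP at [0.257, 0.57, 0.231] pointing down, gripper open.
Joint ranges: [-2.91, 2.91], [-0.3, 2.13], [-1.5, 1.42], [0.17, 2.43], [-1.26, 4.41], [0.16, 1.93], [-2.52, 2.52]. Speed limits (rad/s): [1.89, 1.89, 2.39, 2.39, 3.01, 3.01, 3.01].

INTERFACE

Orientations are given as a rotation vector (axis times angle).
In Python, from plant import r gives the robot as it stands.
- The arm moves only by the tool apply_moves, never from a script. Its argument "rows" is a list of rows, each a list of 3 entries, a list of its own where there are three numbers: the shift along the tool's x, y, z in m, then the turn, a rotation vector about the tool's x, y, z in rad, then the closure in counts, from 0 (fully open) to 255 (shut). A call has 1 to 12 rows; each row is the pose to reach, as a shift and turn from the pose commanded when the call began, along the tool's axes at that moment; what a row does not reach only later rows make up. A row lasts 1/10 s, in which the tool goes at most 50 mm and 8.59 degrees, less where a joint would pass 70% of its speed; a pose out of reach is approached as far as the arm can. A call with a gripper value outside its range is refused whole. The fingers move at their own pace and stop on an object; the grip force is fixed at half the most. Time passes only in rows, so rows that repeat a pose let the fingers close. It gives the time, the measured TCP pose, the force, the opening and the grip force at its end, in the units of the state.
- r.sense(): the state, without advancing time (a new reading comes with each control period).
- r.read_camera(name): name is "side" or "top" or "wrist"; returns a dict with "img" (384x512x3 uint8, red, green, blue), "fx", "fy", "cx", "cy" (pixels), "distortion" ([k1, k2, p1, p2, k3] as OpenCV has them; the pictures are not rectified), "origin" and "rotation" of the camera in the world. Camera axes: x right, y down, z forward; pixel columns grow to the right and rows downward; lengths in m; the calibration is good to about 2 mm. A picture is of the moment at which its call begins. There is no depth.
- r.close_job(): hands the job in; it is judged then, once.
The state is a dict: "time": time; "joints": joint angles; "qvel": joint speeds; "effort": joint torques, N m; "position": TCP position; "eef_rot": TCP orientation; "ft_force": force on the tool from outside, world axes, zero at the start; "moment": the same for the moment, N m; "grip_width": finger opening in m; "gripper_force": force on a finger pad.
Only numpy, scipy, OpenCV 4.12 (cv2) and the standard library are available. Lean on these libraries where they do the work, as an engineer would, in place of code of your own. Each camera call takes 0.05 s, during which the arm holds its last target. There are 200 camera calls.

## Working session

There is one attempt and no reset: what is moved stays moved. The work goes in short steps, Python scripts to look and compute and a tool call to move; the robot and the scene stay as the last step left them, time stands still between calls to the robot, and variables do not carry over. Pictures are saved under pics/ and viewed, at most 10 in all, crops included, and the job is handed in when it is done.

Besides the shell and the picture viewer there is one more tool, called after "Emit:" as name(argument=value, ...) on one line, values as JSON. apply_moves: Moves the arm, as the interface text tells. Its arguments: {"type":"object","properties":{"rows":{"type":"array","items":{"type":"array"}}},"required":["rows"]}

```bash
mkdir -p pics; python3 - <<'E'
from plant import r
import cv2,numpy as np
s=r.sense();print({k:np.round(v,3) for k,v in s.items()})
for n in("top","side"):
    c=r.read_camera(n);cv2.imwrite(f"pics/{n}0.png",c["img"][:,:,::-1])
    print(n,c["fx"],c["fy"],c["cx"],c["cy"],c["distortion"],np.round(c["origin"],3),np.round(c["rotation"],3).tolist())
E
```

```text
{'time': np.float64(0.0), 'joints': array([-1.217,  0.522, -0.036,  1.6  ,  0.021,  1.021, -0.113]), 'qvel': array([ 0.001, -0.001, -0.   ,  0.   ,  0.001,  0.   , -0.002]), 'effort': array([ 1.0000e-03, -9.2708e+01,  1.9810e+00, -3.6994e+01,  1.8000e-02,
        8.0000e-03, -0.0000e+00]), 'position': array([0.257, 0.569, 0.231]), 'eef_rot': array([-6.610e-01, -3.071e+00,  2.000e-03]), 'ft_force': array([-1.017, -0.26 ,  0.572]), 'moment': array([ 0.027,  0.055, -0.043]), 'gripper_force': np.float64(0.0), 'grip_width': np.float64(0.085)}
top 378.0751472615527 378.0751472615527 255.45510679917567 187.29535627727708 [-0.01399561  0.          0.          0.          0.        ] [0.335 0.091 1.22 ] [-2.114, 2.169, -0.127]
side 455.8491099394775 455.8491099394775 255.98837619528626 187.57427665727636 [-0.09986314  0.          0.          0.          0.        ] [0.447 1.289 0.638] [-0.038, 2.641, -1.648]
```

View pics/top0.png

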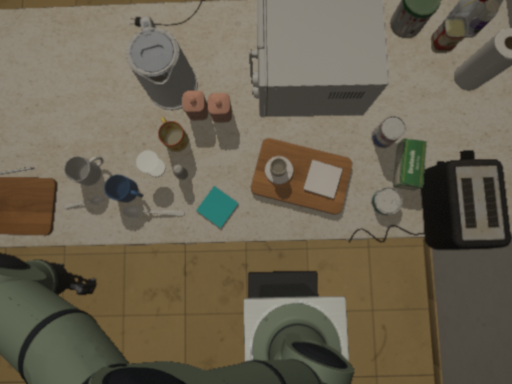

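View pics/side0.png

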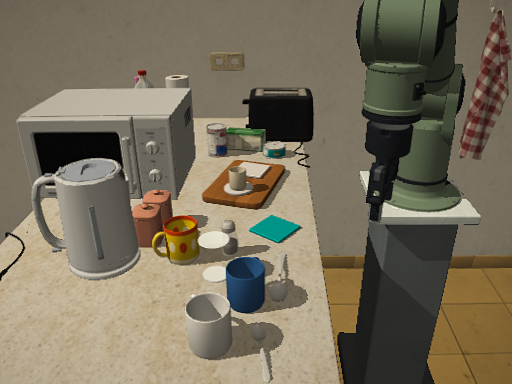

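The pale square on the board at top-image (323,179) is the square coaster. The turquoise square at (218,207) on the worktop is the look-alike. The round coaster with the cup is at (279,170), on the board's left half. Next I'll measure these and confirm with an enlarged crop.

```bash
cat > h.py <<'E'
import cv2,numpy as np
from scipy.spatial.transform import Rotation as R
def ray(c,px,z):
    K=np.array([[c["fx"],0,c["cx"]],[0,c["fy"],c["cy"]],[0,0,1]])
    u=cv2.undistortPoints(np.float64(px).reshape(-1,1,2),K,np.array(c["distortion"])).reshape(-1,2)
    M=R.from_rotvec(c["rotation"]).as_matrix() if np.size(c["rotation"])==3 else np.array(c["rotation"])
    d=np.c_[u,np.ones(len(u))]@M.T; o=np.array(c["origin"])
    return (o+d*((z-o[2])/d[:,2])[:,None])[:,:2]
def proj(c,P):
    K=np.array([[c["fx"],0,c["cx"]],[0,c["fy"],c["cy"]],[0,0,1]])
    M=R.from_rotvec(c["rotation"]).as_matrix()
    return cv2.projectPoints(np.float64(P).reshape(-1,1,3),cv2.Rodrigues(M.T)[0],-M.T@np.array(c["origin"]),K,np.array(c["distortion"]))[0].reshape(-1,2)
def big(m,seed):
    n,l=cv2.connectedComponents(m.astype(np.uint8)); k=l[seed[1],seed[0]]
    cs,_=cv2.findContours((l==k).astype(np.uint8),cv2.RETR_EXTERNAL,cv2.CHAIN_APPROX_NONE)
    return max(cs,key=cv2.contourArea).reshape(-1,2)
E
python3 - <<'E'
from plant import r
from h import *
c=r.read_camera("top");im=c["img"];hsv=cv2.cvtColor(im,cv2.COLOR_RGB2HSV)
print(hsv[179,323],hsv[205,300],hsv[172,302],hsv[170,279],hsv[182,279])
sq=big((hsv[...,1]<70)&(hsv[...,2]>120),(323,179))
print("sq px",sq.min(0),sq.max(0))
b=big((hsv[...,1]>95)&(hsv[...,0]<25),(300,205))
print("bd px",b.min(0),b.max(0))
w=ray(c,sq,.0295);print("sq",cv2.minAreaRect(w.astype(np.float32)*1000))
w=ray(c,b,.0215);print("bd",cv2.minAreaRect(w.astype(np.float32)*1000),cv2.boxPoints(cv2.minAreaRect(w.astype(np.float32)*1000)).round().tolist())
print("round",ray(c,[[279,170]],.0295), "tin",ray(c,[[387,201]],.04),"can",ray(c,[[389,130]],.1))
o=cv2.resize(im[125:225,240:420],None,fx=4,fy=4,interpolation=2);cv2.imwrite("pics/crop1.png",o[:,:,::-1])
E
```

```text
[ 17  32 152] [ 15 114  78] [ 14 148 102] [20 60 98] [17 38 95]
sq px [304 160] [341 197]
bd px [251 138] [351 213]
sq ((522.5590209960938, -102.00604248046875), (99.31990051269531, 99.19371032714844), 71.09870147705078)
bd ((535.3309936523438, -35.570159912109375), (298.83587646484375, 189.7375946044922), 74.19312286376953) [[403.0, -153.0], [586.0, -205.0], [667.0, 82.0], [485.0, 134.0]]
round [[0.55310277 0.03526517]] tin [[ 0.4436231  -0.29756296]] can [[ 0.65434211 -0.29945203]]
```

View pics/crop1.png

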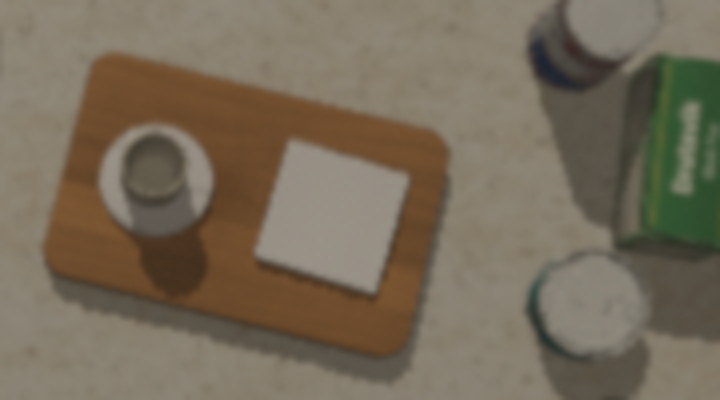

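The crop confirms it: the pale square is at crop (333,215), on the right half of the board, and the round coaster with the cup is at (155,178). In the board frame the coaster is at about x=+6, y=-67 mm and turned about -0.05 rad. It therefore needs about an 81 mm push toward the robot along the board's -x.

```bash
cat >> h.py <<'E'
A=np.deg2rad(-15.8);B0=np.array([.5353,-.0356]);bx=np.array([np.cos(A),np.sin(A)]);by=np.array([-bx[1],bx[0]])
def toB(p): d=np.asarray(p)[:2]-B0; return np.array([d@bx,d@by])
def goal(s,x,y,z,):
    "tool-frame shift, turn for TCP at board (x,y), world z, tool x = -board x, tool y=board y, z down"
    M=R.from_rotvec(s["eef_rot"]); p=B0+bx*x+by*y
    G=R.from_matrix(np.c_[np.r_[-bx,0],np.r_[by,0],[0,0,-1]])
    return M.inv().apply(np.r_[p,z]-s["position"]).round(4),(M.inv()*G).as_rotvec().round(4)
E
python3 -c "
from plant import r
from h import *
print(goal(r.sense(),.085,-.067,.15))"
```

```text
(array([-0.5965, -0.4907,  0.0813]), array([-0.0008, -0.    , -0.1481]))
```

Emit:
apply_moves(rows=[[[-0.597, -0.491, 0], [0, 0, -0.148], 130], [[-0.597, -0.491, 0], [0, 0, -0.148], 130], [[-0.597, -0.491, 0], [0, 0, -0.148], 130], [[-0.597, -0.491, 0], [0, 0, -0.148], 130], [[-0.597, -0.491, 0], [0, 0, -0.148], 130], [[-0.597, -0.491, 0], [0, 0, -0.148], 130], [[-0.597, -0.491, 0], [0, 0, -0.148], 130], [[-0.597, -0.491, 0], [0, 0, -0.148], 130], [[-0.597, -0.491, 0], [0, 0, -0.148], 130], [[-0.597, -0.491, 0], [0, 0, -0.148], 130], [[-0.597, -0.491, 0], [0, 0, -0.148], 130], [[-0.597, -0.491, 0], [0, 0, -0.148], 130]])

```text
time: 1.35
position: [0.5232, 0.0297, 0.2314]
eef_rot: [0.432, 3.112, 0.0]
ft_force: [1.6, 0.4, -0.2]
grip_width: 0.0419
gripper_force: 0.0
```

```bash
python3 -c "
from plant import r
from h import *
s=r.sense();print(s['time'],s['position'],s['grip_width'],goal(s,.085,-.067,.11))"
```

```text
1.35 [0.52318871 0.02971448 0.23137437] 0.041904641888533524 (array([-0.1144, -0.1266,  0.1214]), array([0.0001, 0.0001, 0.0001]))
```

Emit:
apply_moves(rows=[[[-0.114, -0.127, 0], [0, 0, 0], 130], [[-0.114, -0.127, 0], [0, 0, 0], 130], [[-0.114, -0.127, 0], [0, 0, 0], 130], [[-0.114, -0.127, 0], [0, 0, 0], 130], [[-0.114, -0.127, 0.08], [0, 0, 0], 130], [[-0.114, -0.127, 0.08], [0, 0, 0], 130], [[-0.114, -0.127, 0.08], [0, 0, 0], 130], [[-0.114, -0.127, 0.08], [0, 0, 0], 130]])

```text
time: 2.15
position: [0.598, -0.1216, 0.152]
eef_rot: [-0.432, -3.112, 0.0]
ft_force: [0.4, -0.2, 0.7]
grip_width: 0.0418
gripper_force: 0.0
```

```bash
python3 - <<'E'
from plant import r
from h import *
s=r.sense();print(s['time'],s['position'],s['grip_width'],toB(s['position']),goal(s,.08,-.067,.05))
c=r.read_camera("wrist");im=c["img"].copy()
sq=np.array([.5226,-.102]);a=np.deg2rad(-18.9);u=np.array([np.cos(a),np.sin(a)]);v=np.array([-u[1],u[0]])
P=[np.r_[sq+.05*(i*u+j*v),.0295] for i,j in((1,1),(1,-1),(-1,-1),(-1,1))]
cv2.polylines(im,[proj(c,P).astype(int)],True,(255,0,0),1)
P=[np.r_[B0+bx*x+by*y,.0215] for x,y in((-.095,-.15),(-.095,.15),(.095,.15),(.095,-.15))]
cv2.polylines(im,[proj(c,P).astype(int)],True,(0,0,255),1)
cv2.imwrite("pics/w1.png",im[:,:,::-1])
E
```

```text
2.15 [ 0.59798433 -0.12157268  0.15196412] 0.04184204192599147 [ 0.08372465 -0.06565675] (array([ 0.0037, -0.0013,  0.102 ]), array([-0.0002, -0.0002, -0.    ]))
```

View pics/w1.png

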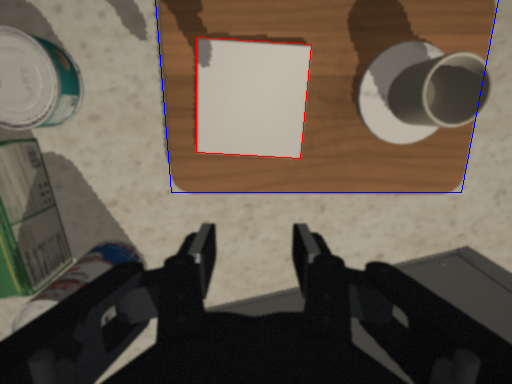

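The wrist view shows the overlays on target: the coaster outline fits at (197-310, 38-158), the board outline fits too, and the fingertips at (208,230) and (300,230) are centred on the coaster behind its far edge. Now I'll descend and probe for the board.

Emit:
apply_moves(rows=[[[0.004, -0.001, 0.05], [0, 0, 0], 130], [[0.004, -0.001, 0.09], [0, 0, 0], 130], [[0.004, -0.001, 0.115], [0, 0, 0], 130], [[0.004, -0.001, 0.124], [0, 0, 0], 130], [[0.004, -0.001, 0.126], [0, 0, 0], 130], [[0.004, -0.001, 0.126], [0, 0, 0], 130]])

```text
time: 2.8
position: [0.5948, -0.1216, 0.027]
eef_rot: [0.432, 3.11, -0.0]
ft_force: [0.2, -0.3, 0.1]
grip_width: 0.042
gripper_force: 0.0
```

Emit:
apply_moves(rows=[[[0, 0, 0.002], [0, 0, 0], 130], [[0, 0, 0.002], [0, 0, 0], 130]])

```text
time: 3.0
position: [0.5943, -0.1214, 0.0243]
eef_rot: [0.432, 3.11, 0.0]
ft_force: [-0.5, 0.6, -0.4]
grip_width: 0.0417
gripper_force: 0.0
```

Emit:
apply_moves(rows=[[[0, 0, 0.001], [0, 0, 0], 130], [[0, 0, 0.001], [0, 0, 0], 130]])

```text
time: 3.2
position: [0.5938, -0.1214, 0.0226]
eef_rot: [0.432, 3.111, 0.0]
ft_force: [0.2, 0.1, 0.1]
grip_width: 0.0422
gripper_force: 0.0
```

Emit:
apply_moves(rows=[[[0, 0, 0.001], [0, 0, 0], 130], [[0, 0, 0.002], [0, 0, 0], 130]])

```text
time: 3.4
position: [0.5937, -0.1214, 0.0203]
eef_rot: [0.432, 3.112, -0.0]
ft_force: [0.0, -0.5, -0.1]
grip_width: 0.0419
gripper_force: 0.0
```

Emit:
apply_moves(rows=[[[0, 0, 0.001], [0, 0, 0], 130], [[0, 0, 0.001], [0, 0, 0], 130]])

```text
time: 3.6
position: [0.5937, -0.1214, 0.0198]
eef_rot: [0.432, 3.112, 0.0]
ft_force: [-4.0, 0.6, 12.5]
grip_width: 0.0419
gripper_force: 6.4
```

Emit:
apply_moves(rows=[[[0, 0, 0.001], [0, 0, 0], 130], [[0, 0, 0.001], [0, 0, 0], 130]])

```text
time: 3.8
position: [0.5937, -0.1214, 0.0197]
eef_rot: [0.432, 3.111, 0.0]
ft_force: [-9.9, 3.4, 30.2]
grip_width: 0.042
gripper_force: 15.5
```

Contact with the board came at TCP z≈0.020. I'll raise about 2.5 mm clear of it and push partway.

Emit:
apply_moves(rows=[[[0, 0, -0.0045], [0, 0, 0], 130], [[0, 0, -0.0045], [0, 0, 0], 130], [[0.005, 0, -0.0045], [0, 0, 0], 130], [[0.01, 0, -0.0045], [0, 0, 0], 130], [[0.015, 0, -0.0045], [0, 0, 0], 130], [[0.02, 0, -0.0045], [0, 0, 0], 130], [[0.025, 0, -0.0045], [0, 0, 0], 130], [[0.03, 0, -0.0045], [0, 0, 0], 130], [[0.035, 0, -0.0045], [0, 0, 0], 130], [[0.04, 0, -0.0045], [0, 0, 0], 130], [[0.045, 0, -0.0045], [0, 0, 0], 130], [[0.045, 0, -0.0045], [0, 0, 0], 130]])

```text
time: 5.0
position: [0.5497, -0.1089, 0.0228]
eef_rot: [-0.432, -3.111, -0.0]
ft_force: [0.9, -0.0, 0.1]
grip_width: 0.0414
gripper_force: 0.0
```

```bash
python3 - <<'E'
from plant import r
from h import *
s=r.sense();print(s['time'],s['position'],toB(s['position']),goal(s,0,-.067,.0225))
for n in("wrist","top"):
    c=r.read_camera(n);im=c["img"].copy();cv2.imwrite(f"pics/{n}2.png",im[:,:,::-1])
E
```

```text
5.0 [ 0.54968893 -0.10894945  0.02281914] [ 0.03381689 -0.06666034] (array([ 0.0338, -0.0003,  0.0003]), array([-0.    , -0.0006, -0.    ]))
```

View pics/wrist2.png

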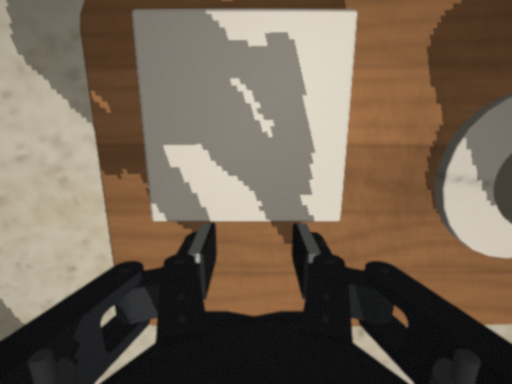

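The coaster's far edge runs level along row 220, from (152,220) to (340,220), with both fingertips at it, so it is square. I'll measure the edge position next.

```bash
cat > m.py <<'E'
from plant import r
from h import *
s=r.sense();c=r.read_camera("wrist");im=c["img"]
hsv=cv2.cvtColor(im,cv2.COLOR_RGB2HSV)
m=(hsv[...,1]<45)&(hsv[...,2]>90)
q=big(m,(220,120)) if 1 else 0
w=np.array([toB(p) for p in ray(c,q,.0295)])
print(s['time'],toB(s['position']),s['position'][2],"bbox px",q.min(0),q.max(0))
print(cv2.minAreaRect((w*1000).astype(np.float32)), (w.min(0)*1000).round(1),(w.max(0)*1000).round(1))
E
python3 m.py
python3 -c "
from h import *;from plant import r
c=r.read_camera('wrist');print([toB(p) for p in ray(c,[(152,220),(340,220),(134,10),(356,10)],.0295)])"
```

```text
5.1 [ 0.03449404 -0.06665014] 0.022858405131040017 bbox px [132   7] [356 219]
((-27.774568557739258, -70.520751953125), (98.46085357666016, 98.43292236328125), 89.98782348632812) [ -77.  -119.7] [ 21.5 -21.3]
[array([ 0.02209788, -0.11985185]), array([ 0.0221277 , -0.02093236]), array([-0.07595881, -0.11864803]), array([-0.07584362, -0.02155724])]
```

Emit:
apply_moves(rows=[[[0.005, 0, 0], [0, 0, 0], 130], [[0.01, 0, 0], [0, 0, 0], 130], [[0.015, 0, 0], [0, 0, 0], 130], [[0.02, 0, 0], [0, 0, 0], 130], [[0.025, 0, 0], [0, 0, 0], 130], [[0.03, 0, 0], [0, 0, 0], 130], [[0.035, 0, 0], [0, 0, 0], 130], [[0.039, 0, 0], [0, 0, 0], 130], [[0.042, 0, 0], [0, 0, 0], 130], [[0.042, 0, 0], [0, 0, 0], 130]])

```text
time: 6.2
position: [0.5095, -0.0976, 0.0228]
eef_rot: [-0.432, -3.111, -0.0]
ft_force: [0.0, -0.5, 0.3]
grip_width: 0.0417
gripper_force: 0.0
```

```bash
python3 m.py; python3 - <<'E'
from plant import r
from h import *
c=r.read_camera("side");cv2.imwrite("pics/s3.png",c["img"][:,:,::-1])
t=r.read_camera("top")["img"]
cv2.imwrite("pics/t3.png",cv2.resize(t[125:225,240:420],None,fx=4,fy=4)[:,:,::-1])
E
```

```text
6.2 [-0.00798318 -0.06670238] 0.022768614874107432 bbox px [0 0] [511 279]
((-54.028541564941406, -78.78459167480469), (254.84742736816406, 139.0982666015625), 89.99224090576172) [-123.6 -206.2] [15.5 48.6]
```

View pics/t3.png

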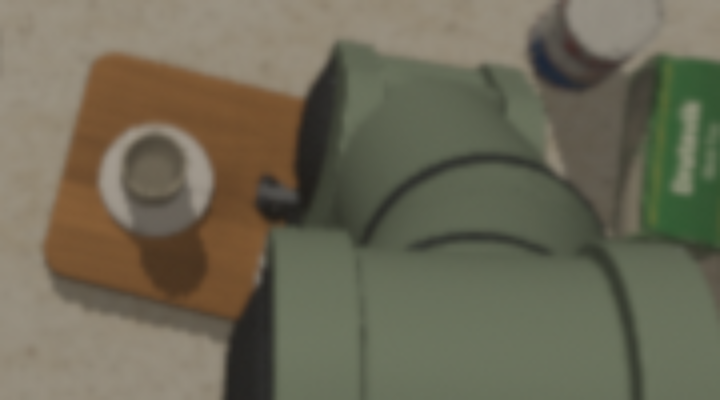

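The arm hides the coaster from the top camera, at about (400,200) in this crop; the round coaster and cup at (155,178) have not moved. By the measured finger offset the coaster centre is at x≈-70 mm, so it needs 5 mm more. Then I'll back off and verify.

Emit:
apply_moves(rows=[[[0.002, 0, 0], [0, 0, 0], 130], [[0.004, 0, 0], [0, 0, 0], 130], [[0.005, 0, 0], [0, 0, 0], 130], [[0.005, 0, 0], [0, 0, 0], 130], [[-0.01, 0, 0], [0, 0, 0], 130], [[-0.03, 0, 0], [0, 0, 0], 130], [[-0.03, 0, -0.05], [0, 0, 0], 130], [[-0.03, 0, -0.1], [0, 0, 0], 130], [[-0.03, 0, -0.15], [0, 0, 0], 130], [[-0.03, 0, -0.2], [0, 0, 0], 130], [[-0.03, 0, -0.2], [0, 0, 0], 130]])

```text
time: 7.45
position: [0.5412, -0.1064, 0.2289]
eef_rot: [0.431, 3.103, 0.001]
ft_force: [1.2, -0.9, -1.8]
grip_width: 0.042
gripper_force: 0.0
```

Emit:
apply_moves(rows=[[[0, 0.05, 0], [0, 0, 0], 130], [[0, 0.1, 0], [0, 0, 0], 130], [[0, 0.15, 0], [0, 0, 0], 130], [[0, 0.2, 0], [0, 0, 0], 130], [[0, 0.25, 0], [0, 0, 0], 130], [[0, 0.3, 0], [0, 0, 0], 130], [[0, 0.35, 0], [0, 0, 0], 130], [[0, 0.35, 0], [0, 0, 0], 130], [[0, 0.35, 0], [0, 0, 0], 130]])

```text
time: 8.35
position: [0.6337, 0.2319, 0.2219]
eef_rot: [-0.429, -3.111, 0.001]
ft_force: [-0.1, -1.1, 0.2]
grip_width: 0.0419
gripper_force: 0.0
```

```bash
python3 - <<'E'
from plant import r
from h import *
s=r.sense();print(s['time'],s['position'])
c=r.read_camera("top");im=c["img"].copy()
a=[B0+bx*(-.075+.05*i)+by*(-.0695+.05*j) for i,j in((1,1),(1,-1),(-1,-1),(-1,1))]
P=proj(c,[np.r_[p,.0295] for p in a])
o=cv2.resize(im[125:225,240:420],None,fx=4,fy=4)
cv2.polylines(o,[((P-[240,125])*4+2).astype(int)],True,(255,0,0),1)
cv2.imwrite("pics/t4.png",o[:,:,::-1])
E
```

```text
8.35 [0.63365395 0.23187958 0.2219201 ]
```

View pics/t4.png

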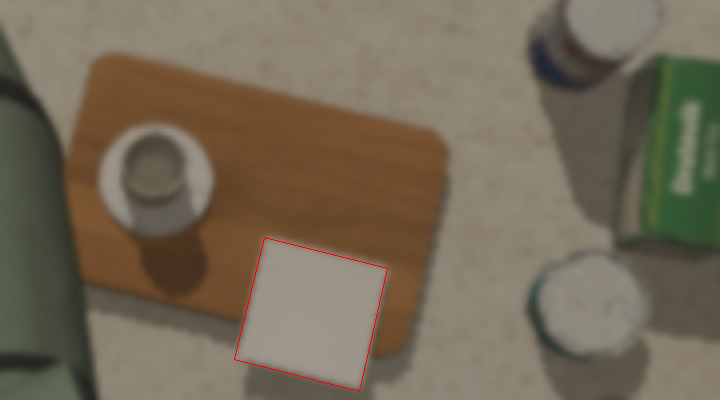

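The outline of the target pose, (235-387, 238-390) in the crop, coincides with the coaster. The cup and round coaster at (155,178) have not moved, and the hand is clear. Handing in.

```bash
python3 -c "
from plant import r
print(r.close_job())"
```

```text
the job is handed in; nothing more can be done
None
```

The square coaster now sticks out about 30 mm over the board's near long edge, square to it and flat; the hand is clear, the round coaster and cup look unmoved in the last top view, and the job is handed in (no verdict was returned).

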